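# Seat the keyed shaft in the decorating wheel's pulley hub

### The arm

A 7-joint arm with a two-finger parallel gripper is mounted at the origin on a cart in front of the work surface, level with it; the furniture and walls round the work are solid. World frame = base frame: x ahead of the robot, y to its left, z up, the work surface at z = 0. Lengths are in m, angles in rad, forces in N, time in s.
With the tool pointing down it reaches from about 0.35 to 0.9 m from the base axis. Payload 8.1 kg.
Tool frame: the origin (TCP) lies on the centre line of the jaws, within the pads' length; the fingertips stand 19 mm ahead of it and the grasp point (between the pads) is the TCP; z points along the fingers, x is the direction in which the jaws open and shut, and the axes are right-handed (so a half turn about z gives the same grasp; the last joint's range is limited). The gripper opens to 92 mm and grips with 3 to 60 N. Pads are 19 mm wide; open, the fingers measure 130 mm over their backs; the gripper's body (75 mm by 190 mm) begins 47 mm behind the grasp point.
Start: joints at [-0.103, 0.434, 0.025, 1.573, -0.012, 1.134, -0.075], TCP at [0.625, -0, 0.246] pointing down, gripper open.
Joint ranges: [-2.62, 2.62], [-0.44, 2.09], [-1.27, 1.32], [0.08, 2.57], [-1.32, 4.46], [0.12, 2], [-2.74, 2.74]. Speed limits (rad/s): [2.22, 2.22, 3.01, 3.01, 3.14, 3.14, 3.14].

### API

Orientations are given as a rotation vector (axis times angle).
In Python, from station import monitor, vision, workorder gives the robot as it stands.
- The arm moves only by the tool send_rows, never from a script. Its argument "moves" is a list of rows, each an object of numbers: "tx", "ty", "tz": the shift along the world's x, y, z in units of 50 mm (1.0 is 50 mm); "roll": the turn about the world's z in rad. In form: [{"tx": .., "ty": .., "tz": .., "roll": ..}, ...]. A call has 1 to 8 rows; each row is the pose to reach, as a shift and turn from the pose commanded when the call began; what a row does not reach only later rows make up. A row lasts 1/10 s, in which the tool goes at most 50 mm and 8.59 degrees, less where a joint would pass 70% of its speed; a pose out of reach is approached as far as the arm can. A call with a gripper value outside its range is refused whole. "gripper" is the closure in counts, from 0 (fully open) to 255 (shut), set as the call begins (left out, the last holds). The fingers move at their own pace and stop on an object; "newtons" is the grip in N (left out, the last holds). Time passes only in rows, so rows that repeat a pose let the fingers close. It gives the time, the measured TCP pose, the force and the opening at its end, in the units of the state.
- monitor.state(): the state, without advancing time (a new reading comes with each control period).
- vision.get_image(name): name is "scene" or "side" or "wrist"; returns a dict with "color" (480x640x3 uint8, red, green, blue), "mtx" (3x3 intrinsics, pixels), "R" (3x3) and "t" (3): a world point X has camera coordinates R X + t. Camera axes: x right, y down, z forward; pixel columns grow to the right and rows downward; lengths in m; the calibration is good to about 2 mm. A picture is of the moment at which its call begins. There is no depth.
- workorder.finish_job(): hands the job in, once; it reports no verdict.
The state is a dict: "clock": time; "qpos": joint angles; "qd": joint speeds; "tau": joint torques, N m; "tcp_pos": TCP position; "ee_rot": TCP orientation; "ft_force": force on the tool from outside, world axes, zero at the start; "wrist_torque": the same for the moment, N m; "width": finger opening in m.
Only numpy, scipy, OpenCV 4.12 (cv2) and the standard library are available. Lean on these libraries where they do the work, as an engineer would, in place of code of your own. Each camera call takes 0.05 s, during which the arm holds its last target.

### The job

Pull the keyed shaft straight up out of its upright holder and put it nose first into the bore of the pulley hub, turning it until its key slips into the keyway. Keep pushing, against the spring in the hub, until the collar sits flush on the hub, and finish like that: still gripping the shaft and pressing it fully home, so that a colleague can tighten the set screw. Do not let go at the end, and leave the glaze jar, dropper bottle and flask where they stand.

Things in the scene. Friction and masses are not known exactly. Their poses are not given: they have to be found in the camera images.
- shaft: loose steel shaft 127 mm long, about 0.25 kg, upright in the holder, nose down. Origin at the nose tip, z up the shaft, x from the axis towards its key. Nose tapers from radius 10 to 5.5 mm over the last 9 mm; shaft 20 mm across; dark key 6 mm wide, out to 15 mm from the axis, from 22 to 70 mm above the tip (hidden in the holder); collar, then grip above
- shaft_grip (a point): middle of the shaft's flat-sided grip, 20 mm (x) by 16 mm (y), 76 to 127 mm above the nose tip; this point is 102 mm above the tip, 26 mm above the collar's top. Take it across the 16 mm (fingers close along its y); axes as shaft
- shaft_collar (a point): centre of the underside of the shaft's collar, 70 mm above the nose tip; axes as shaft. Collar 40 mm across, 6 mm thick; on its top a small dark nub (6 mm wide, 3.5 mm high, 13.5 to 19.5 mm from the axis) marks the side on which the key is
- shaft_tip (a point): tip of the shaft's nose; axes as shaft
- holder_rim (a point): centre of the rim of the upright holder, a wooden tube on a round dark steel foot, fixed to the table: rim 82 mm above the table, outside diameter 50 mm, bore 34 mm. The shaft hangs in it with its collar on the rim and 70 mm of shaft below
- hub_mouth (a point): centre of the bore's mouth in the flat top of the pulley hub, 95 mm above the table; z up, x towards the keyway. Hub fixed, does not turn: grey foot 110 mm across, belt pulley 80 mm, boss 46 mm on top. Bore 22.4 mm across; keyway 8.6 mm wide, to 17 mm from the axis. The nose enters freely for 22 mm, then the key rests on the top unless over the keyway. Home: collar's underside on this face
- ejector (a joint): spring pin at the bottom of the bore, pressed down by the shaft's nose: 0 m at rest, positive when pressed. The nose meets it when the collar is 10 mm above the hub; it pushes up with 5 N at first and 9 N when the shaft is home (reads 0.010), and lifts a shaft that is let go
- glaze_jar: small glass jar with dark red screw lid, 47 mm across, 61 mm high, loose bystander to the right of the hub; origin at the centre of its underside
- dropper: small dropper bottle with yellow contents, 37 mm across, 70 mm high, loose bystander; origin at the centre of its underside
- flask: small round-bodied amber flask, 41 mm across, 70 mm high, loose bystander; origin at the centre of its underside
Not all that is in view belongs to the job. What is meant by the shaft is not blue or orange, and is the smaller of those in its own colour.

How it is judged:
On the way, in this order (a step that is already met when the one before it is completed fails the run):
1. the shaft is held by the fingers with its nose clear above the holder's rim (height (world z) of shaft_tip above 0.09 m and contact force between the fingers and shaft above 1 N), for 0.1 s.
2. the shaft stands in the bore with its key in the keyway (z of shaft_collar in the frame of hub_mouth below 0.042 m and horizontal distance between shaft_tip and hub_mouth below 0.006 m and angle between the x axis of shaft and the x axis of hub_mouth, either way round below 0.3 rad), for 0.1 s.
At the end, for the whole second after the job is handed in: The shaft is home in the hub and still held there by the fingers (over 1 N): collar within 2.5 mm of the hub's face, within 3 mm of the axis, key within 0.25 rad of the keyway, upright within 0.06 rad, spring pin pressed more than 7.5 mm, at rest (z of shaft_collar in the frame of hub_mouth below 0.0025 m and horizontal distance between shaft_collar and hub_mouth below 0.003 m and angle between the x axis of shaft and the x axis of hub_mouth, either way round below 0.25 rad and angle between shaft's own z axis and vertical below 0.06 rad and value of joint ejector above 0.0075 m and contact force between the fingers and shaft above 1 N and linear speed of shaft below 0.02 m/s); the arm keeps its last pose, push and grip.
It fails at once if a bystander (glaze jar, dropper bottle or flask) is moved more than 20 mm (distance of any of glaze_jar, dropper, flask from where it was at the start of the episode above 0.02 m).
It also fails if it takes over 58 s, if anything falls off the work surface, if the arm or the gripper's body presses on something with over 40 N, if the wrist force passes 120 N, or if a joint passes its speed limit or range.

## Working session

There is one attempt and no reset: what is moved stays moved. The work goes in short steps, Python scripts to look and compute and a tool call to move; the robot and the scene stay as the last step left them, time stands still between calls to the robot, and variables do not carry over. Pictures are saved under pics/ and viewed, and the job is handed in when it is done.

Besides the shell and the picture viewer there is one more tool, called after "Call:" by a JSON object that holds its "op" and its "data", one argument or row to a line. send_rows: Moves the arm, as the interface text tells. Its arguments: {"type":"object","properties":{"moves":{"type":"array"},"gripper":{"type":"number"},"newtons":{"type":"number"}},"required":["moves"]}

```bash
mkdir -p pics; ls; cat > h.py <<'E'
import numpy as np, cv2
from station import monitor, vision, workorder
def grab(n,f):
    im=vision.get_image(n); cv2.imwrite('pics/'+f+'.png',im['color'][:,:,::-1]); np.savez('pics/'+f+'.npz',**im); return im
def ray(im,u,v):
    K=np.array(im['mtx']);R=np.array(im['R']);t=np.array(im['t'])
    d=R.T@np.linalg.solve(K,[u,v,1.]); return -R.T@t,d
def onz(im,u,v,z):
    o,d=ray(im,u,v); return o+d*(z-o[2])/d[2]
def proj(im,X):
    p=np.array(im['mtx'])@(np.array(im['R'])@np.array(X)+np.array(im['t'])); return p[:2]/p[2]
E
python3 - <<'E'
from h import *
print(monitor.state())
for n in ['scene','side','wrist']: 
    im=grab(n,n+'0'); print(n,ray(im,320,240))
E
```

```text
pics
{'clock': 0.0, 'qpos': array([-0.10261898,  0.43518298,  0.02500153,  1.57408661, -0.01160683,
        1.13397019, -0.07510166]), 'qd': array([ 1.20472546e-03,  8.53702253e-05, -9.45384119e-04,  1.33043665e-03,
        8.01765718e-04, -6.66807871e-04, -8.89982683e-04]), 'tau': array([ 3.89017032e-04, -6.67853522e+01,  9.84863900e-01, -3.14464223e+01,
       -6.05165795e-02,  4.27553023e-02,  1.12382318e-04]), 'tcp_pos': array([ 6.24534253e-01, -5.58295530e-05,  2.44974170e-01]), 'ee_rot': array([ 3.14144961e+00, -1.27498947e-04, -2.34849366e-03]), 'ft_force': array([-0.24059639, -0.05837925,  0.04775141]), 'wrist_torque': array([ 0.0038116 , -0.0089612 , -0.05542785]), 'width': 0.09211600878101268}
scene (array([-0.01777677, -0.60146527,  0.56882882]), array([ 0.60463472,  0.65278256, -0.45659623]))
side (array([ 0.18551542, -0.85034125,  0.76413173]), array([ 0.33911681,  0.7667621 , -0.54506885]))
wrist (array([0.6242187 , 0.06890278, 0.38500452]), array([ 0.0055322 , -0.25171695, -0.96783671]))
```

View pics/scene0.png

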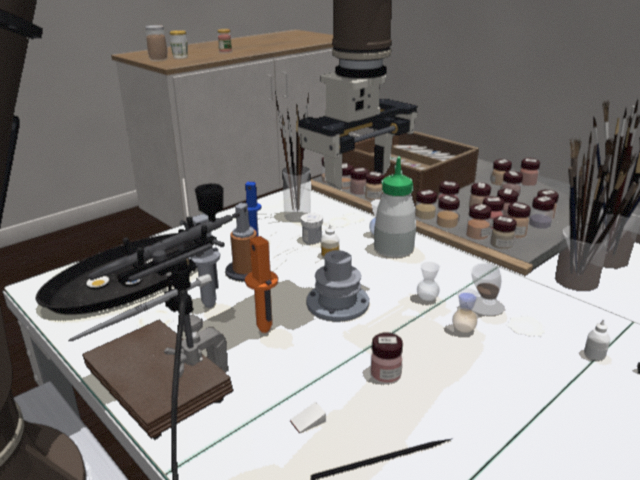

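View pics/side0.png

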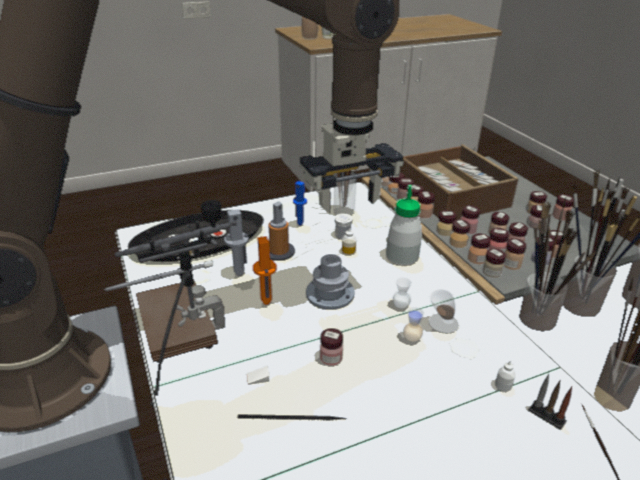

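View pics/wrist0.png

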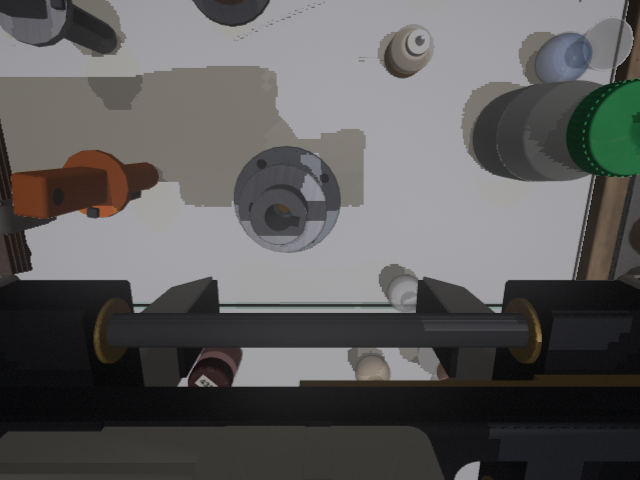

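```bash
python3 - <<'E'
import cv2
a=cv2.imread('pics/side0.png')[170:320,190:350];b=cv2.imread('pics/scene0.png')[170:340,170:380]
cv2.imwrite('pics/c1.png',cv2.resize(a,None,fx=4,fy=4,interpolation=2)[:600]);cv2.imwrite('pics/c2.png',cv2.resize(b,None,fx=3.5,fy=3.5,interpolation=2))
E
```

```text
(no output)
```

View pics/c1.png

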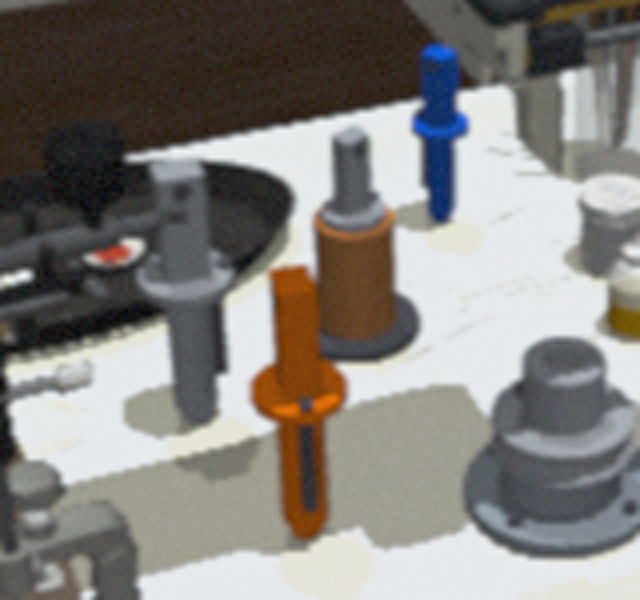

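View pics/c2.png

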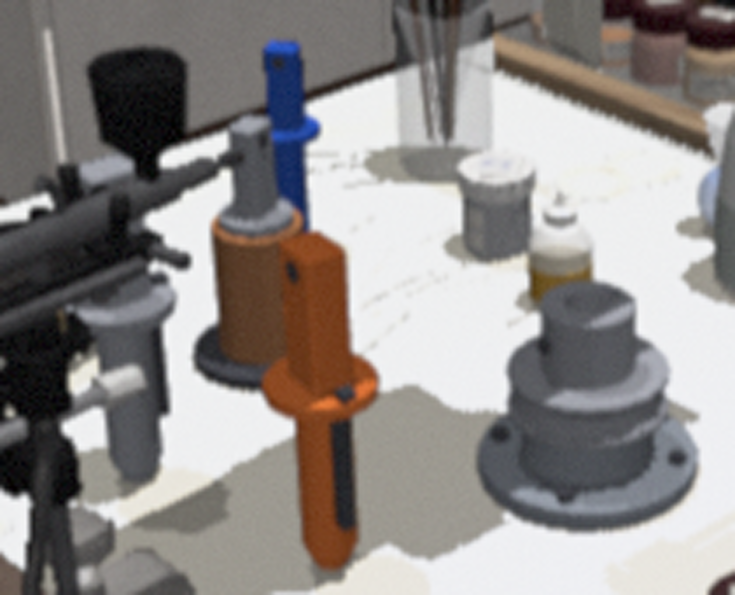

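```bash
python3 - <<'E'
from h import *
S=dict(np.load('pics/side0.npz'));C=dict(np.load('pics/scene0.npz'));W=dict(np.load('pics/wrist0.npz'))
def tri(a,b):
    (o1,d1),(o2,d2)=a,b
    A=np.array([d1,-d2]).T; s=np.linalg.lstsq(A,o2-o1,rcond=None)[0]
    p,q=o1+s[0]*d1,o2+s[1]*d2; return (p+q)/2,np.linalg.norm(p-q)
sp=lambda u,v:ray(S,190+u/4,170+v/4); cp=lambda u,v:ray(C,170+u/3.5,170+v/3.5)
for n,a,b in [('top',(351,133),(252,125)),('orange top',(291,272),(316,242)),('orange tip',(306,535),(331,565)),('blue top',(440,50),(283,45)),('bluetip',(442,216),(290,225)),('big tip',(197,420),(135,478)),('bigcollar',(186,275),(125,300)),('hub',(565,355),(587,298)),('dropper',(637,240),(560,200))]:
    print(n,tri(sp(*a),cp(*b)))
for u,v in [(279,210)]: print('hubw',onz(W,u,v,.095))
for u,v in [(90,185),(40,20),(230,0)]: print(onz(W,u,v,.08))
print(proj(S,[.5,.2,.3]),proj(C,[.5,.2,.3]))
# airbrush things
print(tri(ray(S,211,213),ray(C,210,195)), tri(ray(S,185,258),ray(C,180,270)))
E
```

```text
top (array([0.54796826, 0.21849834, 0.13497475]), np.float64(0.0008988266963568173))
orange top (array([0.45277138, 0.03938722, 0.16677652]), np.float64(0.002042302629330899))
orange tip (array([ 0.45371339,  0.043151  , -0.00650318]), np.float64(0.0005930973498147662))
blue top (array([0.64512816, 0.32122277, 0.1231019 ]), np.float64(0.0001887805745008593))
bluetip (array([0.64444807, 0.32234334, 0.00138658]), np.float64(0.007701453016868195))
big tip (array([ 0.42915605,  0.17121366, -0.00851917]), np.float64(0.000969104262911251))
bigcollar (array([0.42787648, 0.16067859, 0.09927341]), np.float64(0.0009655763835225659))
hub (array([0.59661143, 0.01810758, 0.09212948]), np.float64(0.0005642577103925897))
dropper (array([0.7064856 , 0.15141047, 0.06139613]), np.float64(0.0006088910215709332))
hubw [0.59307028 0.01818905 0.095     ]
[0.43581533 0.0362836  0.08      ]
[0.41804148 0.15774784 0.08      ]
[0.55968957 0.17077538 0.08      ]
[257.13730997 144.0726318 ] [217.99486099 124.3490629 ]
(array([ 0.34362094, -0.01277888,  0.28219181]), np.float64(0.006794809506288383)) (array([ 0.28810356, -0.01350706,  0.19868887]), np.float64(0.0029281497488599585))
```

Call:
{"op": "send_rows", "data": {
  "moves": [
    {"tx": -0.2,"ty": 0.6,"tz": 0.1},
    {"tx": -0.5,"ty": 1.4,"tz": 0.3},
    {"tx": -0.8,"ty": 2.2,"tz": 0.5},
    {"tx": -1.1,"ty": 3.0,"tz": 0.5},
    {"tx": -1.4,"ty": 3.8,"tz": 0.5},
    {"tx": -1.5,"ty": 4.3,"tz": 0.5},
    {"tx": -1.5,"ty": 4.3,"tz": 0.5}
  ]
}}

```text
invalid input
```

```bash
python3 - <<'E'
from h import *
im=grab('wrist','w1');s=monitor.state();print(s['tcp_pos'],s['ee_rot'],s['qpos'],s['clock'],s['ft_force'])
E
```

```text
[ 6.24723431e-01 -3.96755008e-05  2.45264797e-01] [ 3.14151970e+00 -1.80216654e-04 -1.42239743e-03] [-0.10261899  0.43493192  0.02501647  1.57373904 -0.01163198  1.13397571
 -0.07511469] 0.2 [0.42770038 0.65187403 0.05402778]
```

View pics/w1.png

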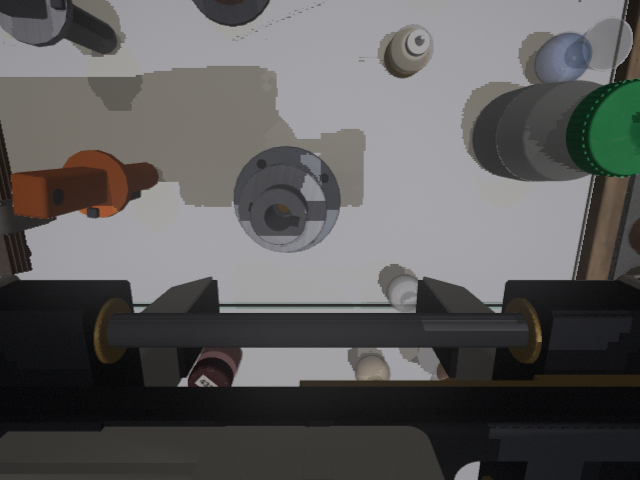

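Call:
{"op": "send_rows", "data": {
  "moves": [
    {"tx": -0.2,"ty": 0.6,"tz": 0.1,"roll": 0},
    {"tx": -0.5,"ty": 1.4,"tz": 0.3,"roll": 0},
    {"tx": -0.8,"ty": 2.2,"tz": 0.5,"roll": 0},
    {"tx": -1.1,"ty": 3.0,"tz": 0.5,"roll": 0},
    {"tx": -1.4,"ty": 3.8,"tz": 0.5,"roll": 0},
    {"tx": -1.5,"ty": 4.3,"tz": 0.5,"roll": 0},
    {"tx": -1.5,"ty": 4.3,"tz": 0.5,"roll": 0}
  ]
}}

```text
clock: 0.9
tcp_pos: [0.548, 0.2202, 0.2706]
ee_rot: [-3.139, -0.011, 0.001]
ft_force: [-0.5, 0.8, 0.8]
width: 0.0916
```

```bash
python3 - <<'E'
from h import *
im=grab('wrist','w2');s=monitor.state();print(s['tcp_pos'],s['ee_rot'],s['qpos'],s['clock'],s['ft_force'])
E
```

```text
[0.54906947 0.21730219 0.27056381] [-3.14104287e+00 -6.47200656e-03  7.65364478e-04] [-0.43267943  0.3621632  -0.04715795  1.62110283  0.01745672  1.15893617
 -0.47965335] 0.95 [ 0.04022402 -1.17712757 -0.51565568]
```

View pics/w2.png

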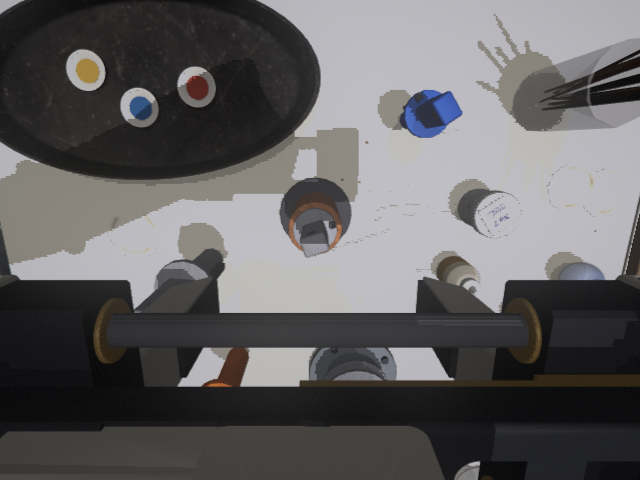

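```bash
python3 - <<'E'
import cv2
a=cv2.imread('pics/w2.png')[170:270,260:380]
cv2.imwrite('pics/c3.png',cv2.resize(a,None,fx=6,fy=6,interpolation=2))
a=cv2.imread('pics/wrist0.png')[140:260,220:360]
cv2.imwrite('pics/c4.png',cv2.resize(a,None,fx=5,fy=5,interpolation=2))
E
```

```text
(no output)
```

View pics/c3.png

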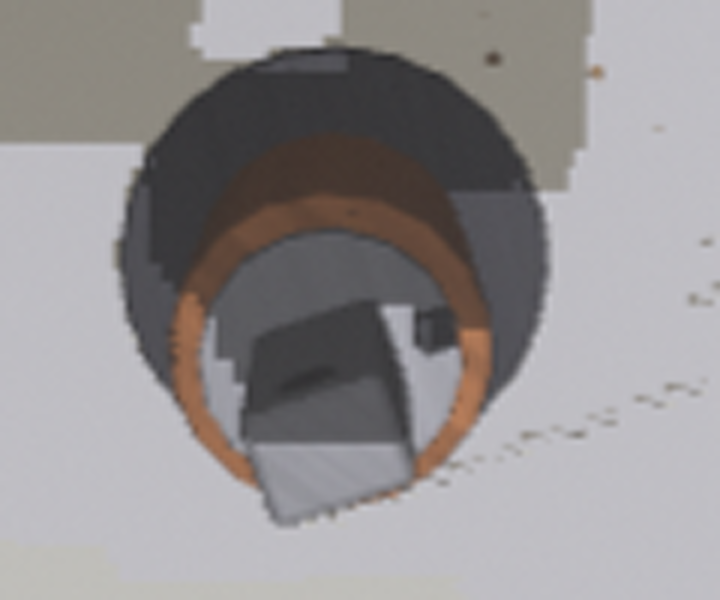

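View pics/c4.png

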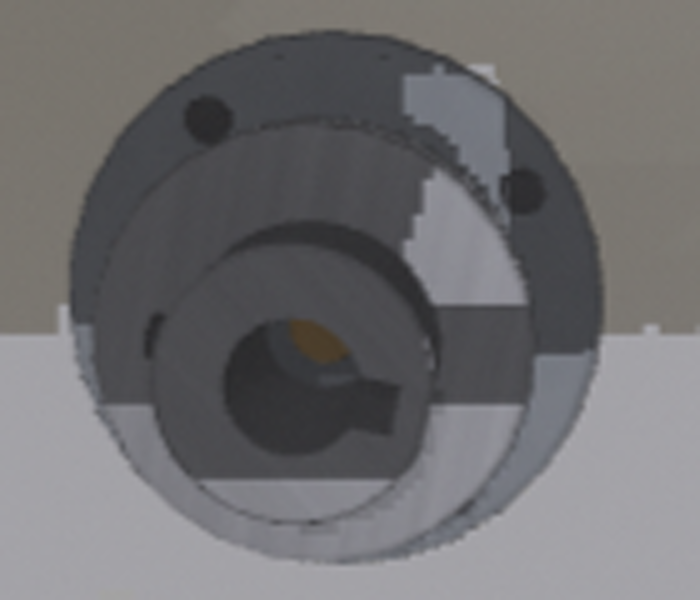

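```bash
python3 - <<'E'
from h import *
W=dict(np.load('pics/wrist0.npz'));V=dict(np.load('pics/w2.npz'))
f=lambda u,v,z:onz(W,220+(u+.5)/5-.5,140+(v+.5)/5-.5,z)
g=lambda u,v,z:onz(V,260+(u+.5)/6-.5,170+(v+.5)/6-.5,z)
def circ(P):
    P=np.array(P)[:,:2];A=np.c_[2*P,np.ones(len(P))];s=np.linalg.lstsq(A,(P**2).sum(1),rcond=None)[0];return s[:2],np.sqrt(s[2]+s[:2]@s[:2])
bore=[(224,385),(232,355),(260,326),(290,318),(330,332),(345,345),(232,415),(255,445),(290,457),(325,448)]
boss=[(152,388),(165,325),(205,268),(260,243),(320,245),(380,285),(175,460),(225,507),(290,523),(350,512),(405,470),(430,410)]
b,rb=circ([f(*p,.095) for p in bore]);B,rB=circ([f(*p,.095) for p in boss]);print(b,rb,B,rB)
for k in [(400,382),(390,435),(395,409)]:
    p=f(*k,.095)[:2]-(b+B)/2;print(p,np.degrees(np.arctan2(p[1],p[0])))
c=[g(*p,.139)[:2] for p in [(243,412),(385,372),(413,480),(280,523)]]
print(np.mean(c,0),[(np.linalg.norm(c[i]-c[i-1]),np.degrees(np.arctan2(*(c[i]-c[i-1])[::-1]))) for i in range(4)])
n=g(436,330,.0895)[:2]-np.mean(c,0);print('nub',n,np.degrees(np.arctan2(n[1],n[0])))
# rim outer
print(circ([g(*p,.082) for p in [(180,310),(172,365),(190,425),(225,470),(250,490),(490,340),(480,400),(330,194),(400,212),(450,250),(270,205),(220,240),(470,285)]]))
E
```

```text
[0.59226639 0.01228603] 0.011123482489619614 [0.5919581  0.01263249] 0.022704542586117978
[0.01735351 0.00088233] 2.9106538785156006
[ 0.01563572 -0.00781765] -26.564437080427716
[ 0.01649687 -0.00353319] -12.088600500829894
[0.54517871 0.21560226] [(np.float64(0.0154503168684329), np.float64(107.74227708882266)), (np.float64(0.01877760453917212), np.float64(16.616526958991876)), (np.float64(0.014671777572832136), np.float64(-75.13096969303487)), (np.float64(0.01804361219183561), np.float64(-160.8983184303032))]
nub [0.01529232 0.00485165] 17.602179728479133
(array([0.54462598, 0.2148322 ]), np.float64(0.024350920494097213))
```

```bash
python3 - <<'E'
import cv2
a=cv2.imread('pics/wrist0.png')[195:240,255:315]
cv2.imwrite('pics/c5.png',cv2.convertScaleAbs(cv2.resize(a,None,fx=12,fy=12,interpolation=0),alpha=1.6))
E
```

```text
(no output)
```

View pics/c5.png

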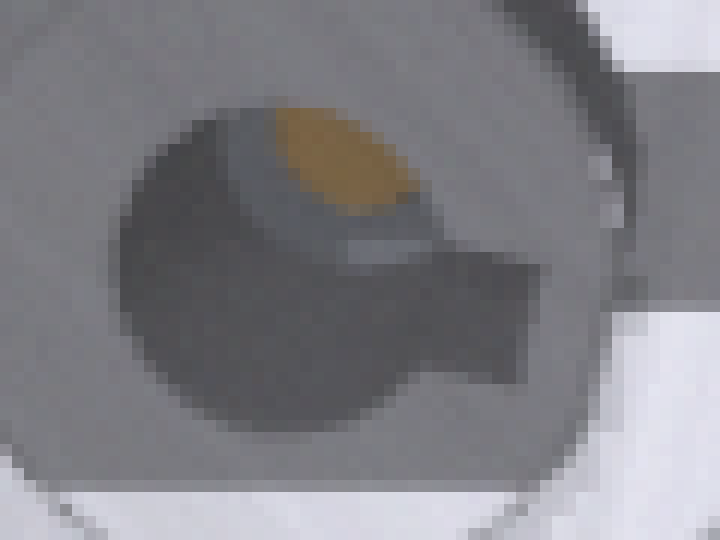

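Call:
{"op": "send_rows", "data": {
  "moves": [
    {"tx": -0.05,"ty": 0,"tz": 0,"roll": -0.14},
    {"tx": -0.09,"ty": 0,"tz": 0,"roll": -0.28},
    {"tx": -0.09,"ty": 0,"tz": -0.2,"roll": -0.42},
    {"tx": -0.09,"ty": 0,"tz": -0.4,"roll": -0.56},
    {"tx": -0.09,"ty": 0,"tz": -0.6,"roll": -0.7},
    {"tx": -0.09,"ty": 0,"tz": -0.8,"roll": -0.84},
    {"tx": -0.09,"ty": 0,"tz": -1.0,"roll": -0.98},
    {"tx": -0.09,"ty": 0,"tz": -1.0,"roll": -1.12}
  ]
}}

```text
clock: 1.75
tcp_pos: [0.5453, 0.2129, 0.2192]
ee_rot: [2.653, -1.678, -0.001]
ft_force: [-0.5, 0.2, 0.3]
width: 0.0918
```

Call:
{"op": "send_rows", "data": {
  "moves": [
    {"tx": 0,"ty": 0,"tz": 0,"roll": -0.14},
    {"tx": 0,"ty": 0,"tz": 0,"roll": -0.154},
    {"tx": 0,"ty": 0,"tz": 0,"roll": -0.154}
  ]
}}

```text
clock: 2.05
tcp_pos: [0.5458, 0.214, 0.2207]
ee_rot: [2.527, -1.866, 0.001]
ft_force: [0.0, 0.3, -0.0]
width: 0.0921
```

```bash
python3 - <<'E'
from h import *
im=grab('wrist','w3');s=monitor.state();print(s['tcp_pos'],s['ee_rot'],s['qpos'],s['clock'],s['ft_force'])
E
```

```text
[0.54572925 0.21425329 0.22075984] [ 2.52771368e+00 -1.86505908e+00  4.70268432e-04] [-0.62151416  0.39408485  0.21551066  1.71677585 -0.09482829  1.04103292
 -1.64538744] 2.1 [-0.36326731 -0.64128703 -0.62543425]
```

View pics/w3.png

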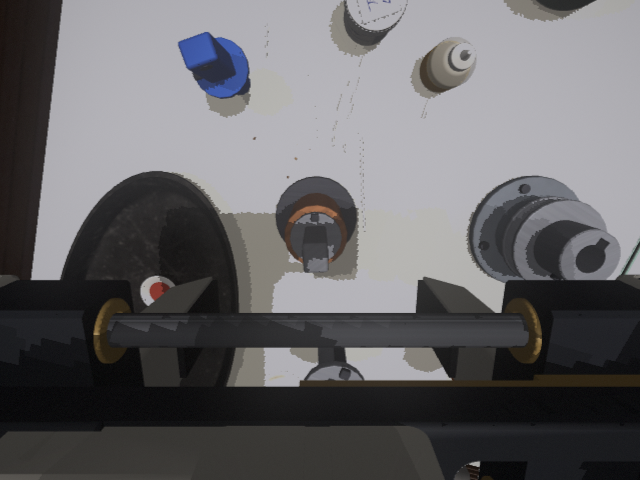

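```bash
python3 - <<'E'
import cv2,numpy as np
I=cv2.imread('pics/w3.png')
a=cv2.resize(I[200:285,270:365],None,fx=6,fy=6,interpolation=2)[:480];b=cv2.resize(I[215:295,545:625],None,fx=6,fy=6,interpolation=2)
cv2.imwrite('pics/c6.png',cv2.resize(np.hstack([a[:480],b[:480]]),(790,360)) if 0 else cv2.resize(b,(560,560)));cv2.imwrite('pics/c7.png',a)
E
```

```text
(no output)
```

View pics/c6.png

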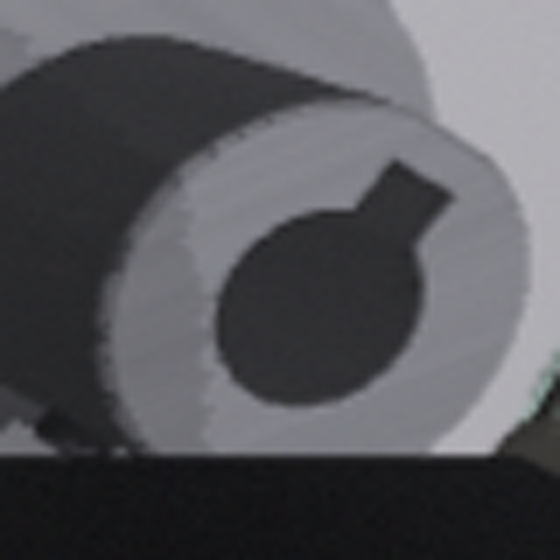

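View pics/c7.png

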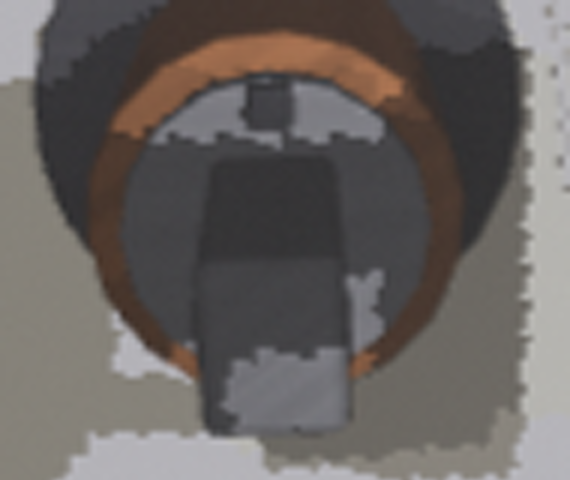

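```bash
python3 - <<'E'
from h import *
V=dict(np.load('pics/w3.npz'))
f=lambda u,v,z=.095:onz(V,545+(u+.5)/7-.5,215+(v+.5)/7-.5,z)[:2]
P=np.array([f(*p) for p in [(217,310),(235,255),(280,218),(335,210),(425,280),(412,340),(370,388),(300,406),(245,380)]])
A=np.c_[2*P,np.ones(len(P))];s=np.linalg.lstsq(A,(P**2).sum(1),rcond=None)[0];c=s[:2];print(c,np.sqrt(s[2]+c@c))
an=lambda d:np.degrees(np.arctan2(d[1],d[0]))
e1,e2=f(397,160),f(453,196)
print(an((e1+e2)/2-c),an(e1-e2)-90, an(e1-f(357,210)),an(e2-f(413,250)))
g=lambda u,v,z:onz(V,270+(u+.5)/6-.5,200+(v+.5)/6-.5,z)[:2]
cc=[g(*p,.139) for p in [(200,262),(347,260),(352,430),(207,433)]];m=np.mean(cc,0)
print(m,an(cc[0]-cc[1])-90,an(g(270,105,.0895)-m),an(cc[0]-cc[3]),an(cc[1]-cc[2]))
E
```

```text
[0.5925115  0.01171282] 0.01132897893956214
-13.193548744681042 -13.182376298638673 -12.734810899200081 -9.82265158228187
[0.54495644 0.21463701] 17.97306342437132 20.70591776450285 18.84933329637769 19.20228841668347
```

Call:
{"op": "send_rows", "data": {
  "moves": [
    {"tx": -0.01,"ty": 0,"tz": -0.5,"roll": 0},
    {"tx": -0.01,"ty": 0,"tz": -1.0,"roll": 0},
    {"tx": -0.01,"ty": 0,"tz": -1.5,"roll": 0},
    {"tx": -0.01,"ty": 0,"tz": -1.9,"roll": 0},
    {"tx": -0.01,"ty": 0,"tz": -2.1,"roll": 0},
    {"tx": -0.01,"ty": 0,"tz": -2.1,"roll": 0},
    {"tx": -0.01,"ty": 0,"tz": -2.1,"roll": 0}
  ]
}}

```text
clock: 2.8
tcp_pos: [0.5455, 0.215, 0.1165]
ee_rot: [-2.525, 1.867, -0.001]
ft_force: [0.8, -0.3, 0.2]
width: 0.0917
```

Call:
{"op": "send_rows", "data": {
  "moves": [
    {"tx": 0,"ty": 0,"tz": 0,"roll": 0},
    {"tx": 0,"ty": 0,"tz": 0,"roll": 0},
    {"tx": 0,"ty": 0,"tz": 0,"roll": 0},
    {"tx": 0,"ty": 0,"tz": 0,"roll": 0},
    {"tx": 0,"ty": 0,"tz": 0,"roll": 0},
    {"tx": 0,"ty": 0,"tz": 0,"roll": 0},
    {"tx": 0,"ty": 0,"tz": 0,"roll": 0},
    {"tx": 0,"ty": 0,"tz": 0,"roll": 0}
  ],
  "gripper": 255,
  "newtons": 45
}}

```text
clock: 3.6
tcp_pos: [0.545, 0.215, 0.1157]
ee_rot: [2.525, -1.869, -0.0]
ft_force: [0.0, -0.3, 0.1]
width: 0.0326
```

Call:
{"op": "send_rows", "data": {
  "moves": [
    {"tx": 0,"ty": 0,"tz": 0,"roll": 0},
    {"tx": 0,"ty": 0,"tz": 0,"roll": 0},
    {"tx": 0,"ty": 0,"tz": 0,"roll": 0},
    {"tx": 0,"ty": 0,"tz": 0,"roll": 0},
    {"tx": 0,"ty": 0,"tz": 0,"roll": 0}
  ]
}}

```text
clock: 4.1
tcp_pos: [0.545, 0.215, 0.1157]
ee_rot: [-2.525, 1.869, -0.0]
ft_force: [0.5, 0.9, -1.6]
width: 0.0156
```

Call:
{"op": "send_rows", "data": {
  "moves": [
    {"tx": 0,"ty": 0,"tz": 0.2,"roll": 0},
    {"tx": 0,"ty": 0,"tz": 0.6,"roll": 0},
    {"tx": 0,"ty": 0,"tz": 1.0,"roll": 0},
    {"tx": 0,"ty": 0,"tz": 1.4,"roll": 0},
    {"tx": 0,"ty": 0,"tz": 1.8,"roll": 0},
    {"tx": 0,"ty": 0,"tz": 2.2,"roll": 0},
    {"tx": 0,"ty": 0,"tz": 2.4,"roll": 0},
    {"tx": 0,"ty": 0,"tz": 2.4,"roll": 0}
  ]
}}

```text
clock: 4.9
tcp_pos: [0.5457, 0.2152, 0.2373]
ee_rot: [-2.523, 1.867, -0.002]
ft_force: [-0.1, -0.9, -3.1]
width: 0.0156
```

```bash
python3 - <<'E'
from h import *
s=monitor.state();print(s['tcp_pos'],s['ee_rot'],s['clock'],s['ft_force'],s['width'])
a=grab('side','s4')['color'][100:290,190:400];b=grab('scene','e4')['color'][100:290,170:380]
cv2.imwrite('pics/c8.png',cv2.resize(np.hstack([a,b]),None,fx=1.9,fy=1.9,interpolation=2)[:,:,::-1])
E
```

```text
[0.5456666  0.21516166 0.23729171] [-2.52342128e+00  1.86740510e+00 -1.85870349e-03] 4.9 [-0.06029452 -0.94504217 -3.07171335] 0.015640209686376264
```

View pics/c8.png

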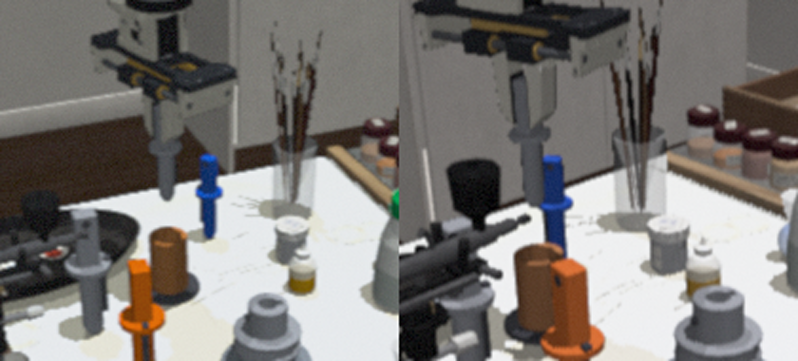

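Call:
{"op": "send_rows", "data": {
  "moves": [
    {"tx": 0.1,"ty": -0.4,"tz": 0,"roll": -0.05},
    {"tx": 0.3,"ty": -1.1,"tz": 0,"roll": -0.15},
    {"tx": 0.5,"ty": -1.9,"tz": 0,"roll": -0.25},
    {"tx": 0.7,"ty": -2.7,"tz": 0,"roll": -0.35},
    {"tx": 0.85,"ty": -3.4,"tz": 0,"roll": -0.45},
    {"tx": 0.95,"ty": -3.9,"tz": 0,"roll": -0.518},
    {"tx": 0.95,"ty": -4.06,"tz": 0,"roll": -0.518},
    {"tx": 0.95,"ty": -4.06,"tz": 0,"roll": -0.518}
  ]
}}

```text
clock: 5.8
tcp_pos: [0.5922, 0.0105, 0.2351]
ee_rot: [1.96, -2.454, -0.001]
ft_force: [-0.2, 1.2, -2.9]
width: 0.0154
```

Call:
{"op": "send_rows", "data": {
  "moves": [
    {"tx": 0,"ty": 0,"tz": 0,"roll": 0},
    {"tx": 0,"ty": 0,"tz": 0,"roll": 0}
  ]
}}

```text
clock: 6.0
tcp_pos: [0.5923, 0.014, 0.2355]
ee_rot: [-1.966, 2.45, 0.002]
ft_force: [-0.3, -0.5, -2.3]
width: 0.016
```

```bash
python3 - <<'E'
from h import *
s=monitor.state();print(s['tcp_pos'],s['ee_rot'],s['clock'],s['ft_force'],s['width'],s['wrist_torque'],s['qpos'])
A=grab('side','s5');B=grab('scene','e5');grab('wrist','w5')
a=A['color'][170:310,270:400];b=B['color'][150:320,290:390]
cv2.imwrite('pics/c9.png',cv2.resize(a,None,fx=4,fy=4,interpolation=2)[:,:,::-1])
cv2.imwrite('pics/c10.png',cv2.resize(b,None,fx=3.5,fy=3.5,interpolation=2)[:,:,::-1])
E
```

```text
[0.59230547 0.0140242  0.23548567] [-1.96623545e+00  2.45002710e+00  1.69395810e-03] 6.0 [-0.26617264 -0.45634748 -2.34185312] 0.016019033622333635 [0.08893877 0.12326923 0.00825665] [-0.39081491  0.40084595  0.38890316  1.69243817 -0.16944648  1.08198582
 -1.73881202]
```

View pics/c9.png

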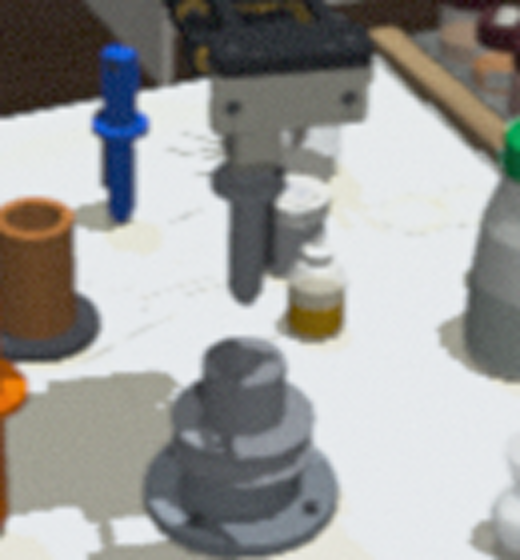

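View pics/c10.png

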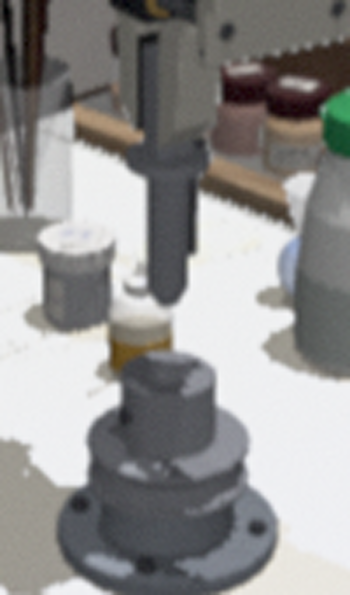

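View pics/w5.png

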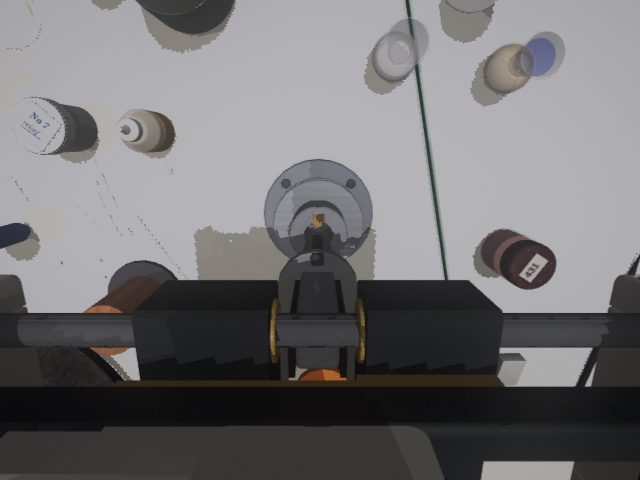

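Call:
{"op": "send_rows", "data": {
  "moves": [
    {"tx": 0,"ty": 0,"tz": -0.2,"roll": 0},
    {"tx": 0,"ty": 0,"tz": -0.4,"roll": 0},
    {"tx": 0,"ty": 0,"tz": -0.6,"roll": 0},
    {"tx": 0,"ty": 0,"tz": -0.75,"roll": 0},
    {"tx": 0,"ty": 0,"tz": -0.9,"roll": 0},
    {"tx": 0,"ty": 0,"tz": -1.0,"roll": 0},
    {"tx": 0,"ty": 0,"tz": -1.0,"roll": 0},
    {"tx": 0,"ty": 0,"tz": -1.0,"roll": 0}
  ]
}}

```text
clock: 6.95
tcp_pos: [0.5926, 0.0119, 0.1859]
ee_rot: [-1.962, 2.453, -0.0]
ft_force: [0.2, -0.9, -3.2]
width: 0.0156
```

```bash
python3 - <<'E'
from h import *
s=monitor.state();print(s['tcp_pos'],s['ee_rot'],s['clock'],s['ft_force'],s['width'],s['wrist_torque'])
A=grab('side','s6');B=grab('scene','e6');W=grab('wrist','w6')
a=A['color'][170:310,270:400];b=B['color'][180:320,290:390];c=W['color'][150:270,250:390]
r=lambda x:cv2.resize(x,(260*x.shape[1]//x.shape[0]*2//2,260),interpolation=2)
cv2.imwrite('pics/c11.png',np.hstack([r(a),r(b),r(c)])[:,:,::-1])
E
```

```text
[0.59264634 0.01190231 0.18585301] [-1.96244854e+00  2.45318142e+00 -2.51237573e-04] 6.95 [ 0.23042295 -0.87378183 -3.18214037] 0.01558966028062151 [0.0391995  0.18849828 0.00375025]
```

View pics/c11.png

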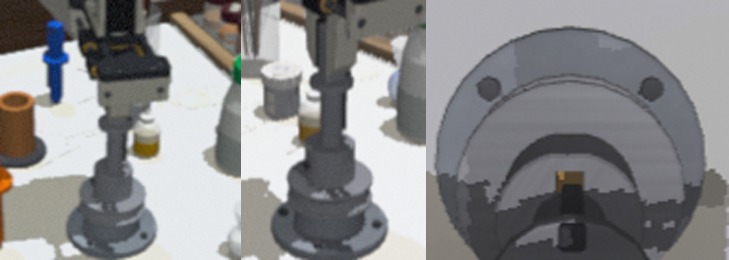

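Call:
{"op": "send_rows", "data": {
  "moves": [
    {"tx": 0,"ty": 0,"tz": -0.08,"roll": 0},
    {"tx": 0,"ty": 0,"tz": -0.16,"roll": 0},
    {"tx": 0,"ty": 0,"tz": -0.24,"roll": 0},
    {"tx": 0,"ty": 0,"tz": -0.3,"roll": 0},
    {"tx": 0,"ty": 0,"tz": -0.3,"roll": 0}
  ]
}}

```text
clock: 7.6
tcp_pos: [0.5921, 0.012, 0.1701]
ee_rot: [1.962, -2.452, -0.001]
ft_force: [-0.5, 0.2, -3.5]
width: 0.016
```

Call:
{"op": "send_rows", "data": {
  "moves": [
    {"tx": 0,"ty": 0,"tz": -0.1,"roll": 0},
    {"tx": 0,"ty": 0,"tz": -0.2,"roll": 0},
    {"tx": 0,"ty": 0,"tz": -0.3,"roll": 0},
    {"tx": 0,"ty": 0,"tz": -0.4,"roll": 0},
    {"tx": 0,"ty": 0,"tz": -0.5,"roll": 0},
    {"tx": 0,"ty": 0,"tz": -0.5,"roll": 0}
  ]
}}

```text
clock: 8.2
tcp_pos: [0.592, 0.012, 0.1449]
ee_rot: [1.962, -2.452, -0.001]
ft_force: [-0.3, -0.0, -3.4]
width: 0.0159
```

Sliding freely. Now against the spring.

Call:
{"op": "send_rows", "data": {
  "moves": [
    {"tx": 0,"ty": 0,"tz": -0.08,"roll": 0},
    {"tx": 0,"ty": 0,"tz": -0.16,"roll": 0},
    {"tx": 0,"ty": 0,"tz": -0.22,"roll": 0},
    {"tx": 0,"ty": 0,"tz": -0.28,"roll": 0},
    {"tx": 0,"ty": 0,"tz": -0.28,"roll": 0},
    {"tx": 0,"ty": 0,"tz": -0.28,"roll": 0}
  ]
}}

```text
clock: 8.8
tcp_pos: [0.5928, 0.0119, 0.1321]
ee_rot: [-1.962, 2.453, -0.001]
ft_force: [-0.6, -0.2, 4.6]
width: 0.0162
```

Call:
{"op": "send_rows", "data": {
  "moves": [
    {"tx": 0,"ty": 0,"tz": -0.03,"roll": 0},
    {"tx": 0,"ty": 0,"tz": -0.06,"roll": 0},
    {"tx": 0,"ty": 0,"tz": -0.08,"roll": 0},
    {"tx": 0,"ty": 0,"tz": -0.08,"roll": 0},
    {"tx": 0,"ty": 0,"tz": -0.08,"roll": 0}
  ]
}}

```text
clock: 9.3
tcp_pos: [0.5929, 0.0119, 0.1287]
ee_rot: [-1.962, 2.452, -0.001]
ft_force: [-2.9, 0.4, 11.0]
width: 0.0157
```

Call:
{"op": "send_rows", "data": {
  "moves": [
    {"tx": 0,"ty": 0,"tz": -0.02,"roll": 0},
    {"tx": 0,"ty": 0,"tz": -0.03,"roll": 0},
    {"tx": 0,"ty": 0,"tz": -0.03,"roll": 0},
    {"tx": 0,"ty": 0,"tz": -0.03,"roll": 0}
  ]
}}

```text
clock: 9.7
tcp_pos: [0.5929, 0.012, 0.1286]
ee_rot: [-1.961, 2.452, -0.0]
ft_force: [-9.0, -0.5, 26.5]
width: 0.016
```

```bash
python3 - <<'E'
from h import *
A=grab('side','s7');B=grab('scene','e7');W=grab('wrist','w7')
s=monitor.state();print(s['tcp_pos'],s['ee_rot'],s['clock'],s['ft_force'],s['width'],s['wrist_torque'])
a=A['color'][230:310,295:375];b=B['color'][230:320,290:380];c=W['color'][150:290,250:390]
r=lambda x:cv2.resize(x,(265,265),interpolation=2)
cv2.imwrite('pics/c12.png',np.hstack([r(a),r(b),r(c)])[:,:,::-1])
E
```

```text
[0.59284627 0.01192965 0.12862708] [-1.96133246e+00  2.45189364e+00 -3.45841659e-04] 9.85 [-8.16641602  0.17480169 27.28646934] 0.01589257555010061 [-0.05505098  2.18860024  0.02650273]
```

View pics/c12.png

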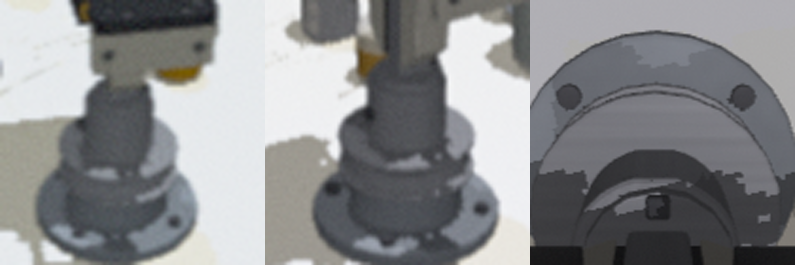

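```bash
python3 - <<'E'
from h import *
print(workorder.finish_job()); s=monitor.state();print(s['tcp_pos'],s['ft_force'],s['width'],s['clock'])
E
```

```text
the job is handed in; nothing more can be done
None
the job is handed in; nothing more can be done
```

I took the small grey shaft from the wooden holder and put it into the pulley hub with its key in the keyway. I pressed it against the spring until the collar stopped on the hub, then handed the job in with the shaft still gripped and pressed. No verdict came back.

**Last checks before handing in:**
- **Seated:** the TCP stopped at z = 0.1286 m, against 0.1287 m calculated for home. It stayed there while the measured push rose from 11 N to 27 N, which means a hard stop. The spring pin can't be read directly, so its travel is inferred from that height.
- **Key:** the shaft slid past the 22 mm depth where the key would have caught, with no resistance. The last pictures show no gap under the collar.
- **Grip and position:** the fingers were on the 16 mm flats at 15.9 mm opening. The TCP was within about 0.5 mm of the measured bore axis.
- **Side load:** a sideways force of about 8 N and a wrist moment of about 2.2 N m appeared under the final push, and I left them as they were.
- **Bystanders:** the arm passed well clear of the jar, dropper bottle and flask, but I didn't re-measure their positions at the end.

One move call was refused early on for leaving out "roll" and was sent again. The job used about 10 s of the 58 s allowed.

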